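# Refit the heat sinks and the fan on the repaired boards

## Task

The chips on the three circuit boards have been cleaned, and their coolers go back on: set each aluminium heat sink flat on the chips of the board whose seat has its shape and size, down between the black guide fingers. Then lay the small fan, same side up as it lies now, flat and square on top of the fins of the large square heat sink. Set everything down gently, without dropping it, and leave it all in place.

Things in the scene. Friction and masses are not known exactly. Their poses are not given: they have to be found in the camera images.
- square_sink: the large square heat sink: bare aluminium, 50 x 50 x 22 mm, base plate 5 mm, eleven straight thin fins along its own x. Origin at the centre of its underside, z up. Grip it from above across two parallel sides (50 mm either way); loose, about 50 g
- small_sink: the small square heat sink: bare aluminium, 36 x 36 x 24 mm, a field of 6 x 6 square pins on a base plate. Origin at the centre of its underside, z up. Grip across two parallel sides (36 mm); loose, about 40 g
- long_sink: the long heat sink: bare aluminium, 96 mm along its own y, 30 mm wide along its own x, 24 mm high, seven fins along its length. Origin at the centre of its underside, z up. Grip across its width (30 mm); loose, about 110 g
- small_fan: the small square black fan, 50 x 50 x 15 mm, lying flat, the same size from above as the large square heat sink (the larger 80 mm black fan at the back of the bench is not for this job). Origin at the centre of its underside, z up. Grip across two parallel sides (50 mm); loose, about 35 g
- main_board: green circuit board, raised 6 mm; round its bare square chip (28 mm, metal top) a square seat for a 50 x 50 mm heat sink. Black guide fingers at the seat's corners lean outward: opening 54 x 54 mm at the chip top (10.5 mm above the worktop), 63 x 63 mm at their tips (18.5 mm). All else is under 16 mm. Fixed. Origin on the worktop below the seat's centre, z up; board x -45..62 mm, y -64..64 mm.
- small_board: green circuit board, raised 6 mm; round its bare square chip (20 mm, metal top) a square seat for a 36 x 36 mm heat sink. Black guide fingers at the seat's corners lean outward: opening 40 x 40 mm at the chip top (10.5 mm above the worktop), 49 x 49 mm at their tips (18.5 mm). All else is under 16 mm. Fixed. Origin on the worktop below the seat's centre, z up; board x -36..50 mm, y -44..44 mm.
- power_board: green circuit board, raised 6 mm; round five black chips in a row a seat for a 30 x 96 mm heat sink, long along y. Black guide fingers at the seat's corners lean outward: opening 34 x 100 mm at the chip top (10.5 mm above the worktop), 43 x 109 mm at their tips (18.5 mm). All else is under 16 mm. Fixed. Origin on the worktop below the seat's centre, z up; board x -34..56 mm, y -69..69 mm.
There are look-alikes about, which are no part of the job. What is shaped like the small_sink but pink, red or yellow is not meant.

How it is judged:
By the outcome, as a careful person would: the job done as asked, in the order asked, and still so for the second after the job is handed in, with the robot touching nothing.
It also fails if it takes over 93 s, if anything falls off the work surface, if the arm or the gripper's body presses on something with over 40 N, if the wrist force passes 120 N, or if a joint passes its speed limit or range.

## Robot

A 6-joint arm with a two-finger parallel gripper is mounted at the origin on a cart in front of the work surface, level with it; the furniture and walls round the work are solid. World frame = base frame: x ahead of the robot, y to its left, z up, the work surface at z = 0. Lengths are in m, angles in rad, forces in N, time in s.
With the tool pointing down it reaches from about 0.375 to 0.9 m from the base axis. Payload 3.1 kg.
Tool frame: the origin (TCP) lies at the centre of the arm's flange, where the gripper is bolted on; the fingertips stand robot.tip_extent ahead of it and the grasp point (between the pads) lies 164 mm ahead of it (robot.tip_extent is the distance from the TCP to the fingertips, in m); z points along the fingers, y is the line along which they close (so a half turn about z gives the same grasp; the last joint's range is limited). The gripper opens to 87 mm and grips with 3 to 60 N. Pads are 19 mm wide; open, the fingers measure 117 mm over their backs; the gripper's body (75 mm by 190 mm) begins 51 mm behind the grasp point.
Start: joints at [1.006, 0.527, 1.433, -0, 1.181, -0.178], TCP at [0.236, 0.579, 0.405] pointing down, gripper open.
Joint ranges: [-3.08, 3.08], [-0.75, 2.2], [0.22, 2.44], [-1.43, 4.57], [0, 2.65], [-2.85, 2.85]. Speed limits (rad/s): [2.79, 2.79, 3.14, 3.14, 3.14, 3.14].

## Interface

Orientations are given as a unit quaternion [x, y, z, w].
In Python, from rig import get_obs, camera, hand_in, cut_out, robot gives the robot as it stands.
- The arm moves only by the tool step_arm, never from a script. Its argument "rows" is a list of rows, each a list of 6 numbers: the shift along the world's x, y, z in m, then the turn, a rotation vector about the world's x, y, z in degrees. A call has 1 to 12 rows; each row shifts and turns the commanded pose from where the row before left it; what a row does not reach is not made up. A row lasts 1/8 s, in which the tool goes at most 62.5 mm and 10.7 degrees, less where a joint would pass 70% of its speed; a pose out of reach is approached as far as the arm can. A call is refused whole if a number of a shift passes 0.0625 or a number of a turn 10.7, either way. A call with a gripper value outside its range is refused whole. "jaw" is the finger opening in m, from 0 to 0.087, set as the call begins (left out, the last holds). The fingers move at their own pace and stop on an object; "squeeze" is the grip in N (left out, the last holds). Time passes only in rows, so rows that do not move let the fingers close. It gives the time, the measured TCP pose, the force, the opening and the grip force at its end, in the units of the state.
- get_obs(): the state, without advancing time (a new reading comes with each control period).
- camera(name): name is "side" or "top"; returns a dict with "pixels" (420x560x3 uint8, blue, green, red), "depth" (420x560 float32, m along the optical axis (not along the pixel's ray), 0 where there is no reading), "fov_y" (degrees; the focal length in pixels is half the picture's height over the tangent of half this angle, whatever the lens; pixels are square), "cx", "cy" (the principal point, pixels), "extrinsics" (4x4, takes a point from camera to world coordinates). Camera axes: x right, y up, looking along -z (the intrinsics and any distortion apply to the point x, -y, -z); pixel columns grow to the right and rows downward; lengths in m; the calibration is good to about 2 mm. A picture is of the moment at which its call begins.
- hand_in(): hands the job in; it is judged then, once.
Trained networks look in the newest picture that a camera, given by its name, has taken for a name from the list of things; names that differ only in an ending like _2 or _b are one class to them, and where a whole thing is asked for, a point or a joint stands for the part that bears it (a point fixed in the world has none). Each returns a list of dicts, best first, with "confidence" (0 to 1); they miss things now and then, are a little off and sometimes report something else, mostly with a low value. They report only what shows in the picture. A call takes as long as a camera call. They do not tell look-alikes from the thing itself.
- cut_out(label, camera): "region" (420x560 bool, what is visible of it) and "extent" ([centre column, centre row, width, height] in pixels, round what is visible of it).
The state is a dict: "time": time; "q": joint angles; "joint_velocities": joint speeds; "joint_torque": joint torques, N m; "position": TCP position; "tool_rot": TCP orientation; "ft_force": force on the tool from outside, world axes, zero at the start; "moment": the same for the moment, N m; "grip_width": finger opening in m; "grip_force": force on a finger pad.
Only numpy, scipy, OpenCV 4.12 (cv2) and the standard library are available. Lean on these libraries where they do the work, as an engineer would, in place of code of your own. Each camera call takes 0.05 s, during which the arm holds its last target. There are 200 camera calls.

## Working session

There is one attempt and no reset: what is moved stays moved. The work goes in short steps, Python scripts to look and compute and a tool call to move; the robot and the scene stay as the last step left them, time stands still between calls to the robot, and variables do not carry over. Pictures are saved under pics/ and viewed, at most 14 in all, crops included, and the job is handed in when it is done.

Besides the shell and the picture viewer there is one more tool, called after "Call:" by a JSON object that holds its "fn" and its "kwargs", one argument or row to a line. step_arm: Moves the arm, as the interface text tells. Its arguments: {"type":"object","properties":{"rows":{"type":"array"},"jaw":{"type":"number"},"squeeze":{"type":"number"}},"required":["rows"]}

```bash
ls; mkdir -p pics; python3 - <<'E'
from rig import get_obs,camera,robot
import cv2
print(robot.tip_extent); print(get_obs())
for n in("top","side"):
    c=camera(n); cv2.imwrite(f"pics/{n}0.png",c["pixels"]); print(n,c["fov_y"],c["cx"],c["cy"],c["extrinsics"].round(3).tolist(),[k for k in c])
E
```

```text
pics
0.1822
{'time': 0.0, 'q': array([ 1.00549096e+00,  5.28453393e-01,  1.43390770e+00, -2.25782606e-05,
        1.18137649e+00, -1.78493547e-01]), 'joint_velocities': array([ 4.59285627e-07, -1.41838767e-03,  4.11964120e-04, -1.21146445e-04,
       -2.51146364e-04, -4.75001798e-05]), 'joint_torque': array([ 1.16029027e-03, -4.40050042e+01, -1.76587969e+01,  6.33771345e-02,
        5.83615224e-02, -1.79914496e-04]), 'position': array([0.23555661, 0.57853751, 0.40377734]), 'tool_rot': array([ 1.92198086e-01,  9.81355565e-01, -1.00294358e-03, -3.79992814e-04]), 'ft_force': array([-0.17540578, -0.1278444 ,  0.11300426]), 'moment': array([-0.0033231 ,  0.00701887,  0.01032661]), 'grip_force': 0.0, 'grip_width': 0.0874279528160145}
top 48.73994982309698 272.5177003344622 196.93319320204293 [[0.003, 0.987, -0.162, 0.298], [-1.0, 0.003, -0.002, -0.046], [-0.002, 0.162, 0.987, 1.257], [0.0, 0.0, 0.0, 1.0]] ['pixels', 'depth', 'fov_y', 'cx', 'cy', 'extrinsics']
side 55.35682022300237 286.18925700268886 212.04300219352265 [[0.927, 0.295, -0.232, 0.247], [-0.375, 0.73, -0.571, -0.654], [0.001, 0.616, 0.788, 0.919], [0.0, 0.0, 0.0, 1.0]] ['pixels', 'depth', 'fov_y', 'cx', 'cy', 'extrinsics']
```

View pics/top0.png

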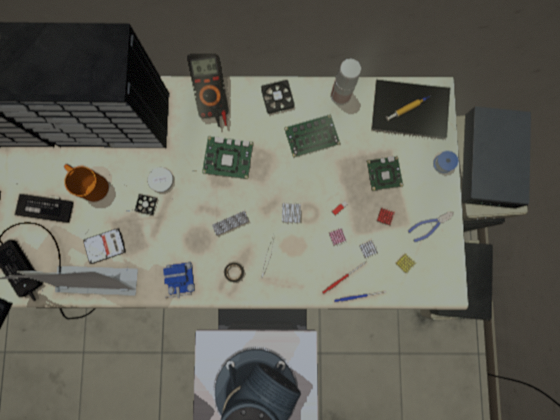

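View pics/side0.png

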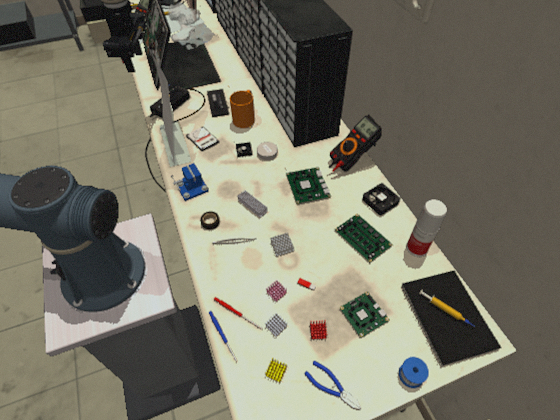

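The top picture shows the main_board (228,157), power_board (312,136), small_board (385,173), long_sink (231,223), square_sink (291,213), grey small_sink (368,249) and small_fan (146,204). The side picture agrees.

```bash
cat > h.py <<'E'
from rig import get_obs,camera,cut_out
import numpy as np,cv2
def cloud(c):
    h,w=c["depth"].shape; f=h/2/np.tan(np.radians(c["fov_y"]/2))
    u,v=np.meshgrid(np.arange(w),np.arange(h)); d=c["depth"]
    P=np.stack([(u-c["cx"])/f*d,-(v-c["cy"])/f*d,-d,np.ones_like(d)],-1)@c["extrinsics"].T
    return P[...,:3]
def rays(c,uv,z):  # pixels to world points at height z
    f=210/np.tan(np.radians(c["fov_y"]/2)); uv=np.atleast_2d(uv).astype(float)
    z=np.broadcast_to(z,len(uv))
    E=c["extrinsics"]; d=np.c_[(uv[:,0]-c["cx"])/f,-(uv[:,1]-c["cy"])/f,-np.ones(len(uv))]@E[:3,:3].T
    return E[:3,3]+d*((z-E[2,3])/d[:,2])[:,None]
E
python3 - <<'E'
from h import *
for n in("top","side"):
    c=camera(n);P=cloud(c)
    for l in("square_sink","small_sink","long_sink","small_fan","main_board","small_board","power_board"):
        for r in cut_out(l,n)[:5]:
            m=r["region"];p=P[m&(c["depth"]>0)];
            if len(p)==0: continue
            ring=cv2.dilate(m.astype(np.uint8),np.ones((9,9)))>0
            tz=np.median(P[ring&~m][:,2]); hi=p[p[:,2]>tz+.002]
            zt=np.percentile(p[:,2],80)
            q=rays(c,np.argwhere(m)[:,::-1],zt)[:,:2]
            R=cv2.minAreaRect((q*1000).astype(np.float32))
            print(n,l,round(r["confidence"],2),np.round(r["extent"]),m.sum(),"z",round(zt,4),round(tz,4),"cen",(q.mean(0)*1000).round(1),"rect",np.round(R[0],1),np.round(R[1],1),round(R[2],1))
E
```

```text
top square_sink 0.88 [293. 212.  18.  21.] 335 z 0.0207 0.0001 cen [460.  -92.4] rect [460.1 -93.4] [48.5 48.8] 90.0
top small_sink 0.6 [337. 237.  16.  15.] 215 z 0.0198 0.0002 cen [ 397.  -216.9] rect [ 396.6 -217.1] [39.3 40.9] 21.8
top small_sink 0.55 [366. 248.  18.  16.] 157 z 0.02 0.0004 cen [ 364.9 -298. ] rect [ 364.7 -297.9] [32.9 34.9] 25.4
top small_sink 0.52 [406. 262.  19.  16.] 176 z 0.0221 0.0006 cen [ 326.8 -392.9] rect [ 325.9 -392.6] [34.5 34.2] 44.0
top small_sink 0.51 [386. 215.  14.  14.] 207 z 0.0211 0.0001 cen [ 448.5 -345.9] rect [ 448.8 -346.1] [41.1 38. ] 71.4
top long_sink 0.9 [231. 223.  29.  28.] 442 z 0.0234 0.0 cen [431.9  69.7] rect [431.5  69.9] [34.6 95.4] 24.9
top small_fan 0.73 [147. 206.  24.  24.] 336 z 0.0145 -0.0003 cen [484.1 300. ] rect [483.1 300.8] [53.9 51.1] 78.5
top main_board 0.61 [227. 158.  48.  47.] 1777 z 0.0112 -0.0004 cen [615.2  82.2] rect [615.9  83.3] [130.9 111.4] 83.2
top main_board 0.61 [313. 134.  53.  44.] 1553 z 0.0115 0.0002 cen [ 677.8 -151.6] rect [ 677.7 -151.8] [ 93.2 137.9] 16.0
top main_board 0.27 [294. 212.  22. 
[... 1074 characters left out ...]
5. 152.  19.  16.] 195 z 0.0127 -0.0009 cen [483.5 292.3] rect [484.3 292.8] [67.5 47.1] 77.2
side small_fan 0.2 [252. 205.  30.  29.] 399 z 0.0219 -0.0012 cen [430.9  61. ] rect [430.7  61.1] [ 43.4 106.5] 23.6
side main_board 0.65 [308. 187.  44.  29.] 1056 z 0.01 -0.001 cen [614.4  74.6] rect [616.6  76.5] [127.1 108. ] 80.9
side main_board 0.19 [368. 316.  50.  42.] 1238 z 0.0097 -0.0007 cen [ 572.2 -355.5] rect [ 573.2 -353.9] [89.9 87.8] 8.6
side small_board 0.81 [366. 315.  48.  43.] 1211 z 0.0097 -0.0007 cen [ 572.4 -354.7] rect [ 572.5 -353.4] [87.9 88.9] 8.6
side power_board 0.81 [366. 238.  52.  48.] 1268 z 0.0103 -0.0007 cen [ 678.3 -158. ] rect [ 678.7 -155.3] [ 88.9 134.2] 15.9
```

```bash
cat >> h.py <<'E'
def ortho(c,cx,cy,ang,z,half=.08,s=.0006): # patch in local frame: right=local x, up=local y
    n=int(2*half/s); a=(np.arange(n)+.5)*s-half; X,Y=np.meshgrid(a,-a)
    t=np.radians(ang); W=np.stack([cx+X*np.cos(t)-Y*np.sin(t),cy+X*np.sin(t)+Y*np.cos(t),np.full_like(X,z),np.ones_like(X)],-1)
    Q=W@np.linalg.inv(c["extrinsics"]).T; f=210/np.tan(np.radians(c["fov_y"]/2))
    return cv2.remap(c["pixels"],(c["cx"]+f*Q[...,0]/-Q[...,2]).astype(np.float32),(c["cy"]+f*Q[...,1]/Q[...,2]).astype(np.float32),cv2.INTER_CUBIC)
def tiles(c,items,half=.08,px=260):
    out=[]
    for x,y,a,z in items:
        im=ortho(c,x/1e3,y/1e3,a,z,half,2*half/px)
        for k in range(0,px,px//int(half*200)): # ticks every 10 mm
            cv2.line(im,(k,0),(k,4),(255,255,255),1);cv2.line(im,(0,k),(4,k),(255,255,255),1)
        cv2.drawMarker(im,(px//2,px//2),(0,255,255),0,8,1); out.append(im)
    return np.hstack(out)
E
python3 - <<'E'
from h import *
t=camera("top");s=camera("side")
B=[(616,83,-7,.0105),(572,-351,9,.0105),(678,-152,16,.0105)]
cv2.imwrite("pics/b.png",np.vstack([tiles(t,B),tiles(s,B)]))
S=[(460,-93,0,.022),(364.5,-298,23,.024),(431.5,70,25,.024),(483.5,300,-12,.015)]
cv2.imwrite("pics/s.png",np.vstack([tiles(t,S,.06,200),tiles(s,S,.06,200)]))
E
```

```text
(no output)
```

View pics/b.png

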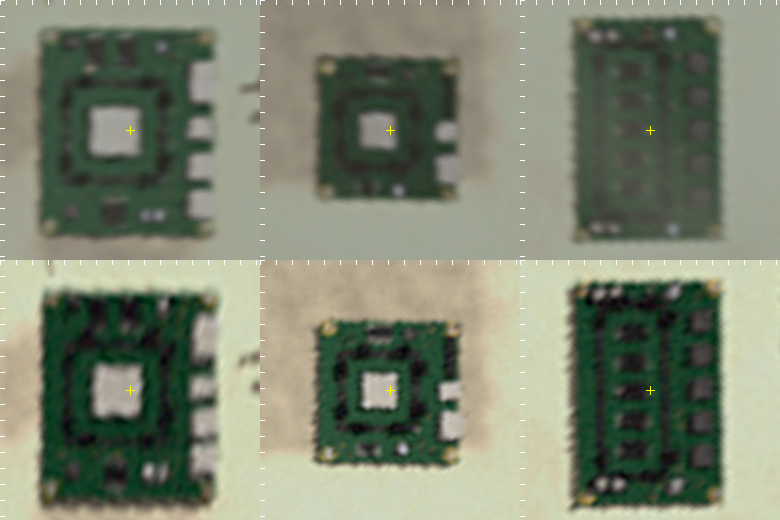

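View pics/s.png

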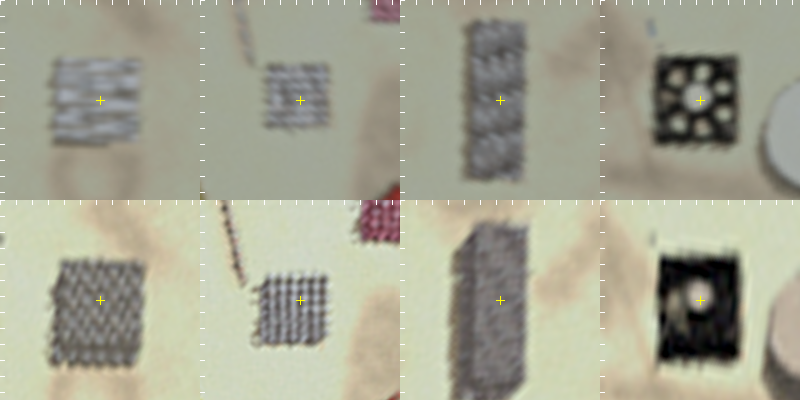

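The boards' chips sit left of their +x ports in both views. The sinks and fan are at the marks within a few mm, with the side faces visible. I'll fit box silhouettes to get the exact poses.

```bash
cat >> h.py <<'E'
from scipy.optimize import minimize
def proj(c,P):
    Q=np.c_[P,np.ones(len(P))]@np.linalg.inv(c["extrinsics"]).T; f=210/np.tan(np.radians(c["fov_y"]/2))
    return np.c_[c["cx"]+f*Q[:,0]/-Q[:,2],c["cy"]+f*Q[:,1]/Q[:,2]]
def corners(p,w,l,z0,z1):
    x,y,a=p[0]/1e3,p[1]/1e3,np.radians(p[2])
    return np.array([[x+i*w/2*np.cos(a)-j*l/2*np.sin(a),y+i*w/2*np.sin(a)+j*l/2*np.cos(a),z] for i in(-1,1) for j in(-1,1) for z in(z0,z1)])
K=6
def fit(c,p0,w,l,z0,z1):
    h=proj(c,corners(p0,w,l,z0,z1)); o=np.floor(h.min(0)-12).astype(int); e=np.ceil(h.max(0)+12).astype(int)
    im=cv2.resize(c["pixels"][o[1]:e[1],o[0]:e[0]],None,fx=K,fy=K,interpolation=cv2.INTER_CUBIC)
    def sil(p,sc=1.):
        q=(proj(c,corners(p,w*sc,l*sc,z0,z1))-o+.5)*K-.5; m=np.zeros(im.shape[:2],np.uint8)
        cv2.fillConvexPoly(m,cv2.convexHull(np.round(q*16).astype(np.int32)),1,shift=4); return m
    g=np.where(sil(p0,1.25)>0,np.where(sil(p0,.75)>0,1,3),0).astype(np.uint8)
    big=cv2.dilate(sil(p0),np.ones((31,31),np.uint8)); g[(big>0)&(g==0)]=2
    cv2.grabCut(im,g,None,np.zeros((1,65)),np.zeros((1,65)),4,cv2.GC_INIT_WITH_MASK)
    m=((g==1)|(g==3)); m=cv2.morphologyEx(m.astype(np.uint8),cv2.MORPH_CLOSE,np.ones((15,15)))>0
    cost=lambda p:1-(m&(sil(p)>0)).sum()/(m|(sil(p)>0)).sum()
    S=np.array(p0,float)+np.vstack([np.zeros(3),np.diag([4,4,6])])
    r=minimize(cost,p0,method="Nelder-Mead",options=dict(initial_simplex=S,xatol=.05,fatol=1e-5))
    return r.x.round(1),round(1-r.fun,3)
def chip(c,x,y,half=.022,z=.0105):
    im=ortho(c,x/1e3,y/1e3,0,z,half,.0002).min(2)
    t,m=cv2.threshold(im,0,1,cv2.THRESH_OTSU); R=cv2.minAreaRect(np.argwhere(m)[:,::-1].astype(np.float32))
    k=np.argwhere(m).mean(0); n=len(im)/2
    return round(x+(k[1]-n)*.2,1),round(y-(k[0]-n)*.2,1),np.round(R[1],0)*.2,round(-R[2],1)
OB=dict(square=((459,-94,0),.05,.05,0,.022),small=((364.5,-298,23),.036,.036,0,.024),long=((431.5,69,25),.03,.096,0,.024),fan=((483.5,298,-12),.05,.05,0,.015),
 main=((616,83,-7),.107,.128,.006,.008),smallb=((572,-351,9),.086,.088,.006,.008),power=((678,-152,16),.09,.138,.006,.008))
E
python3 - <<'E'
from h import *
for n in("top","side"):
    c=camera(n)
    for k,v in OB.items(): print(n,k,*fit(c,*v))
    print(chip(c,592,83,.024),chip(c,564,-352,.018))
E
```

```text
top square [ 4.59e+02 -9.40e+01  2.00e-01] 0.851
top small [ 362.3 -299.    24.5] 0.895
top long [431.1  69.3  24. ] 0.825
top fan [482.4 302.7 -11.3] 0.953
top main [615.2  82.4  -7.4] 0.979
top smallb [ 570.8 -352.2    8.5] 0.92
top power [ 678.  -152.4   16.4] 0.97
(np.float64(604.0), np.float64(83.5), array([26.6, 30. ]), -7.0) (np.float64(565.0), np.float64(-352.6), array([23.4, 22.2]), -77.6)
side square [ 4.616e+02 -9.470e+01 -4.000e-01] 0.889
side small [ 363.7 -301.9   21.6] 0.924
side long [432.4  68.6  26.2] 0.854
side fan [483.5 302.4 -12.9] 0.954
side main [616.1  79.5  -7.6] 0.958
side smallb [ 572.  -352.2    7.4] 0.956
side power [ 679.  -152.4   16.6] 0.969
(np.float64(604.7), np.float64(83.5), array([34.6, 23.6]), -90.0) (np.float64(566.0), np.float64(-352.3), array([22.2, 22. ]), -82.1)
```

```bash
python3 - <<'E'
from h import *
cs=[camera(n) for n in("top","side")]
for c in cs: print(chip(c,607,83,.02),chip(c,565,-352.5,.016))
H=np.zeros((20,26))
for c in cs:
    P=cloud(c)[c["depth"]>0]
    i=((P[:,0])//.05).astype(int);j=((P[:,1]+.5)//.05).astype(int)
    k=(i>=0)&(i<20)&(j>=0)&(j<26)&(P[:,2]<.9)
    np.maximum.at(H,(i[k],j[k]),P[k,2])
print("cols y from",-.5); 
for r in range(19,-1,-1): print(f"x{r*5:3d}",*(f"{int(v*100):3d}" for v in H[r]))
E
```

```text
(np.float64(606.7), np.float64(83.5), array([30.2, 29.8]), -7.0) (np.float64(564.9), np.float64(-352.4), array([23.2, 21.8]), -77.6)
(np.float64(608.0), np.float64(83.6), array([30.8, 32.6]), -9.9) (np.float64(565.9), np.float64(-352.3), array([22.2, 22. ]), -81.7)
cols y from -0.5
x 95   0   0   0   0   0   0   0   0   0   0   0   0   0   0   0   0   0   0   0   0   0   0   0   0   0   0
x 90   0   0   0   0   0   0   0   0   0   0   0   0   0   0   0   0   0   0   0   0   0   0   0   0   0   0
x 85  37  40  47  54  61  64  62  60  58  56  54  52  50  48  46  43  42  39  37  36  36  32   0   0   0   0
x 80   2   1   1   1  17  18   0   0   2   3  52  52  50  48  37  37  37  37  37  37  37   0   0   0   0   0
x 75   3   3   2   1  18  18   0   2   2   3   0   9  10  10  37  37  37  37  37  37  37   0   0   0   0   0
x 70   2   3   3   1   0   2   2   2   2   2   0   5   6   6  37  37  37  37  37  37  37   0   0   0   0   0
x 65   1   2   1   1   0   2   1   2   1   0   2   2   3   0  37  37  37  37  37  37  37  34  32  29  28  25
x 60   4   0   2   1   0   0   1   2   1   0   1   1  
[... 662 characters left out ...]
 8   0  29  29   1  20  20   3  33  33  19  16
x 25   0   1   0   1   0   1   1   0   0   1   2   2   0   8   8   0  28  29  30  29  42  41  33  33   8   7
x 20   0   0   0   1   1   1   0   0   0   0   0   0   0   5   5   0   0   1   0  33  42  42  27   0   0   0
x 15   0   0   0   0   0   0   0   0   0   0   0   0   0   0   0   0   0   0   0  33  39  39   0   0   0   0
x 10   0   0   0   0   0   0   0   0  30  32  27   0   0   0   0   0   0   0   0   0   0   0   0   0   0   0
x  5   0   0   0   0   0   0   0  29  33  34  34  11   0   0   0   0   0   0   0   0   0   0   0   0   0   0
x  0   0   0   0   0   0   0   0   1  34  34  34  34   1   0   0   0   0   0   0   0   0   0   0   0   0   0
```

Call:
{"fn": "step_arm", "kwargs": {
  "rows": [
    [0,0,0.05,0,0,0],
    [0,0,0.05,0,0,0],
    [0,0,0.05,0,0,0],
    [0.0187,-0.056,0,0,0,-5.65],
    [0.0187,-0.056,0,0,0,-5.65],
    [0.0187,-0.056,0,0,0,-5.65],
    [0.0187,-0.056,0,0,0,-5.65],
    [0.0187,-0.056,0,0,0,-5.65],
    [0.0187,-0.056,0,0,0,-5.65],
    [0.0187,-0.056,0,0,0,-5.65],
    [0.0187,-0.056,0,0,0,-5.65],
    [0.0187,-0.056,0,0,0,-5.65]
  ],
  "jaw": 0.07,
  "squeeze": 15
}}

```text
time: 2.7
position: [0.4041, 0.073, 0.5552]
tool_rot: [0.596, 0.803, 0.0, 0.001]
ft_force: [1.6, 0.3, -0.2]
grip_width: 0.0702
grip_force: 0.0
```

Call:
{"fn": "step_arm", "kwargs": {
  "rows": [
    [0.0187,-0.0557,-0.02,0,0,-5.65],
    [0.0187,-0.0557,-0.02,0,0,-5.65],
    [0.0187,-0.0557,-0.02,0,0,-5.65],
    [0,0,-0.06,0,0,0],
    [0,0,-0.06,0,0,0],
    [0,0,-0.06,0,0,0],
    [0,0,-0.055,0,0,0],
    [0,0,-0.04,0,0,0],
    [0,0,-0.02,0,0,0],
    [0,0,-0.01,0,0,0],
    [0,0,0,0,0,0]
  ]
}}

```text
time: 4.08
position: [0.4603, -0.0924, 0.1896]
tool_rot: [0.707, 0.707, -0.0, -0.0]
ft_force: [0.1, -0.5, 0.3]
grip_width: 0.0702
grip_force: 0.0
```

Call:
{"fn": "step_arm", "kwargs": {
  "rows": [
    [0,0,0,0,0,0],
    [0,0,0,0,0,0],
    [0,0,0,0,0,0],
    [0,0,0,0,0,0]
  ],
  "jaw": 0.04,
  "squeeze": 8
}}

```text
time: 4.58
position: [0.4604, -0.0923, 0.1904]
tool_rot: [0.707, 0.707, 0.0, 0.001]
ft_force: [0.1, -0.1, 6.2]
grip_width: 0.0498
grip_force: 8.0
```

Call:
{"fn": "step_arm", "kwargs": {
  "rows": [
    [0,0,0,0,0,0],
    [0,0,0,0,0,0],
    [0,0,0,0,0,10],
    [0,0,0,0,0,10],
    [0,-0.002,0,0,0,10],
    [0,0,0,0,0,10],
    [0,0,0,0,0,10],
    [0,0,0,0,0,10],
    [0,0,0,0,0,10],
    [0,0,0,0,0,10],
    [0,0,0,0,0,10]
  ],
  "jaw": 0.087
}}

```text
time: 5.95
position: [0.46, -0.0943, 0.1895]
tool_rot: [-0.003, 1.0, 0.0, -0.0]
ft_force: [-0.5, 0.1, 0.5]
grip_width: 0.0871
grip_force: 0.0
```

Call:
{"fn": "step_arm", "kwargs": {
  "rows": [
    [0,0,0,0,0,0],
    [0,0,0,0,0,0],
    [0,0,0,0,0,0],
    [0,0,0,0,0,0],
    [0,0,0,0,0,0],
    [0,0,0,0,0,0],
    [0,0,0.02,0,0,0],
    [0,0,0.05,0,0,0],
    [0,0,0.04,0,0,0]
  ],
  "jaw": 0.04,
  "squeeze": 15
}}

```text
time: 7.08
position: [0.46, -0.0943, 0.3009]
tool_rot: [-0.0, 1.0, 0.0, -0.0]
ft_force: [0.8, -0.3, -0.4]
grip_width: 0.0488
grip_force: 14.9
```

Call:
{"fn": "step_arm", "kwargs": {
  "rows": [
    [0.0295,0.0355,0,0,0,-1.5],
    [0.0295,0.0355,0,0,0,-1.5],
    [0.0295,0.0355,0,0,0,-1.5],
    [0.0295,0.0355,0,0,0,-1.5],
    [0.0293,0.0355,0,0,0,-1.5],
    [0,0,-0.04,0,0,0],
    [0,0,-0.03,0,0,0],
    [0,0,-0.01,0,0,0],
    [0,0,0,0,0,0]
  ]
}}

```text
time: 8.2
position: [0.6072, 0.0831, 0.2193]
tool_rot: [0.065, 0.998, -0.0, -0.001]
ft_force: [-0.2, -0.1, -0.5]
grip_width: 0.049
grip_force: 14.9
```

```bash
python3 - <<'E'
from h import *
t=camera("top");s=camera("side")
B=[(607.3,83.2,-7.5,z) for z in(.0105,.044)]
cv2.imwrite("pics/m1.png",np.vstack([tiles(t,B,.06,300),tiles(s,B,.06,300)]))
E
```

```text
(no output)
```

View pics/m1.png

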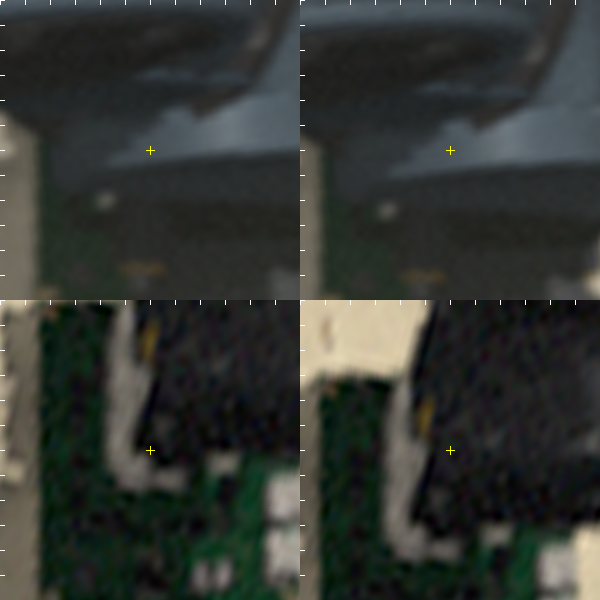

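The gripper hides most of the sink, though its visible corner in the lower tiles looks level over the seat. I'll lower it and watch the force.

Call:
{"fn": "step_arm", "kwargs": {
  "rows": [
    [0,0,-0.008,0,0,0],
    [0,0,-0.005,0,0,0],
    [0,0,-0.003,0,0,0],
    [0,0,-0.001,0,0,0],
    [0,0,0,0,0,0]
  ]
}}

```text
time: 8.93
position: [0.6074, 0.0832, 0.2027]
tool_rot: [0.065, 0.998, -0.0, -0.0]
ft_force: [0.1, -0.7, -1.2]
grip_width: 0.0488
grip_force: 14.9
```

Call:
{"fn": "step_arm", "kwargs": {
  "rows": [
    [0,0,-0.001,0,0,0],
    [0,0,-0.001,0,0,0],
    [0,0,-0.0005,0,0,0],
    [0,0,0,0,0,0]
  ]
}}

```text
time: 9.43
position: [0.6074, 0.0832, 0.2003]
tool_rot: [0.065, 0.998, -0.0, 0.0]
ft_force: [-0.2, 0.3, -0.4]
grip_width: 0.0488
grip_force: 14.9
```

Call:
{"fn": "step_arm", "kwargs": {
  "rows": [
    [0,0,-0.0005,0,0,0],
    [0,0,0,0,0,0],
    [0,0,-0.0005,0,0,0],
    [0,0,0,0,0,0]
  ]
}}

```text
time: 9.93
position: [0.6074, 0.0832, 0.2002]
tool_rot: [0.065, 0.998, -0.0, 0.0]
ft_force: [-1.3, -0.5, 9.0]
grip_width: 0.0492
grip_force: 14.9
```

Contact (9 N). I'll release gently and rise, then go towards the long sink to the side.

Call:
{"fn": "step_arm", "kwargs": {
  "rows": [
    [0,0,0.0005,0,0,0],
    [0,0,0,0,0,0],
    [0,0,0,0,0,0],
    [0,0,0.02,0,0,0],
    [0,0,0.05,0,0,0],
    [0,0,0.05,0,0,0],
    [-0.03,-0.05,0,0,0,0],
    [-0.03,-0.05,0,0,0,0],
    [-0.03,-0.05,0,0,0,0],
    [-0.03,-0.05,0,0,0,0],
    [-0.03,-0.05,0,0,0,0]
  ],
  "jaw": 0.065
}}

```text
time: 11.3
position: [0.4566, -0.1682, 0.3211]
tool_rot: [0.065, 0.998, -0.001, 0.001]
ft_force: [0.5, -0.8, -0.0]
grip_width: 0.065
grip_force: 0.0
```

```bash
python3 - <<'E'
from h import *
t=camera("top");s=camera("side")
print(get_obs()["position"])
for c in(t,s): print(fit(c,(607.3,83.2,-7.5),.05,.05,.0105,.0325))
B=[(607.3,83.2,-7.5,z) for z in(.0105,.0325)]
cv2.imwrite("pics/m2.png",np.vstack([tiles(t,B,.06,300),tiles(s,B,.06,300)]))
E
```

```text
[ 0.45553986 -0.17094696  0.32101042]
(array([607.1,  82.4,  -8.7]), np.float64(0.944))
(array([605.7,  81.8,   4.6]), np.float64(0.781))
```

View pics/m2.png

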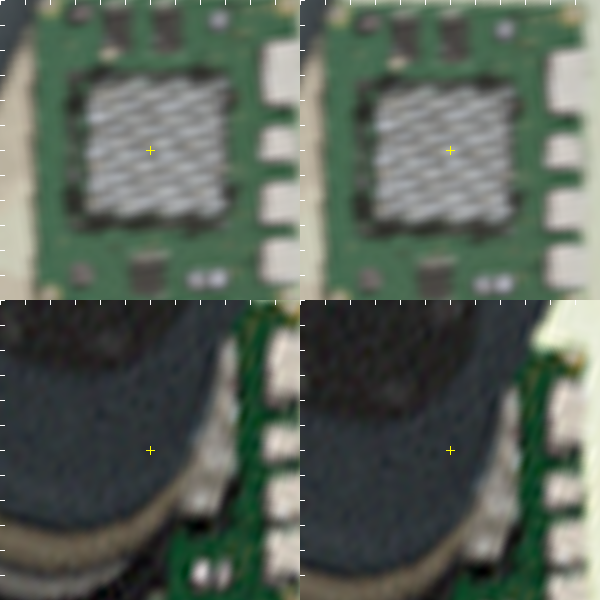

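The sink sits centred and parallel inside the guide fingers (upper tiles). Long sink next.

Call:
{"fn": "step_arm", "kwargs": {
  "rows": [
    [-0.004,0.0402,0,0,0,-9.6],
    [-0.004,0.0402,0,0,0,-9.6],
    [-0.004,0.04,0,0,0,-9.6],
    [-0.004,0.04,0,0,0,-9.6],
    [-0.004,0.04,0,0,0,-9.6],
    [-0.004,0.04,-0.03,0,0,-9.5],
    [0,0,-0.05,0,0,0],
    [0,0,-0.035,0,0,0],
    [0,0,-0.015,0,0,0],
    [0,0,0,0,0,0]
  ],
  "jaw": 0.055
}}

```text
time: 12.65
position: [0.4336, 0.0742, 0.1894]
tool_rot: [0.537, 0.844, -0.0, -0.001]
ft_force: [-0.0, 0.5, 0.1]
grip_width: 0.0552
grip_force: 0.0
```

Call:
{"fn": "step_arm", "kwargs": {
  "rows": [
    [0,0,0,0,0,0],
    [0,0,0,0,0,0],
    [0,0,0,0,0,0],
    [0,0,0,0,0,0]
  ],
  "jaw": 0.02,
  "squeeze": 25
}}

```text
time: 13.15
position: [0.4333, 0.0736, 0.1904]
tool_rot: [0.537, 0.844, 0.0, 0.0]
ft_force: [-2.0, -0.2, 7.0]
grip_width: 0.0296
grip_force: 25.0
```

Call:
{"fn": "step_arm", "kwargs": {
  "rows": [
    [0,0,0.02,0,0,0],
    [0,0,0.05,0,0,0],
    [0.03,-0.029,0.03,0,0,-1.2],
    [0.037,-0.036,0,0,0,-1.5],
    [0.037,-0.036,0,0,0,-1.5],
    [0.037,-0.036,0,0,0,-1.5],
    [0.037,-0.036,0,0,0,-1.5],
    [0.037,-0.036,0,0,0,-1.4],
    [0.0187,-0.0172,0,0,0,0],
    [0,0,-0.04,0,0,0],
    [0,0,-0.03,0,0,0],
    [0,0,0,0,0,0]
  ]
}}

```text
time: 14.65
position: [0.6655, -0.1521, 0.2164]
tool_rot: [0.599, 0.801, -0.001, -0.004]
ft_force: [0.2, 0.0, -1.4]
grip_width: 0.0299
grip_force: 25.0
```

```bash
python3 - <<'E'
from h import *
t=camera("top");s=camera("side")
print(get_obs()["position"],get_obs()["tool_rot"])
B=[(667.9,-155.5,16.5,z) for z in(.0105,.054)]
cv2.imwrite("pics/p1.png",np.vstack([tiles(t,B,.08,300),tiles(s,B,.08,300)]))
E
```

```text
[ 0.66721991 -0.15260686  0.21992674] [ 5.98764356e-01  8.00925243e-01  2.35084262e-05 -1.65706526e-05]
```

View pics/p1.png

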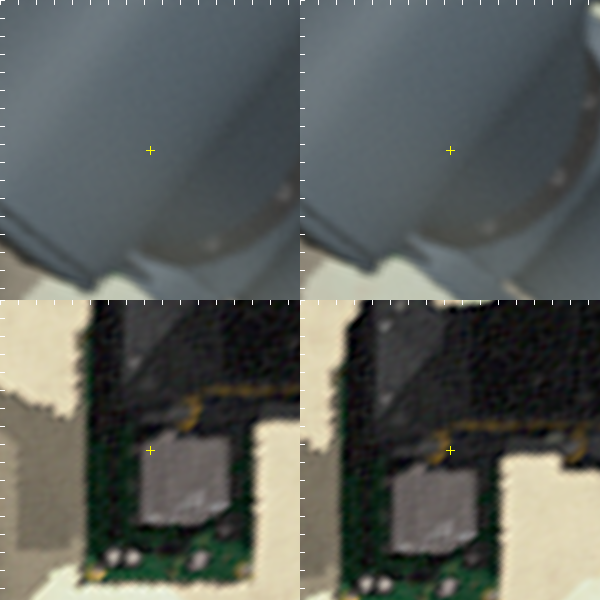

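```bash
python3 - <<'E'
from h import *
s=camera("side"); K=9
o=np.array([330,215]); im=cv2.resize(s["pixels"][215:275,330:415],None,fx=K,fy=K,interpolation=cv2.INTER_CUBIC)
im2=im.copy()
q=((proj(s,corners((668.0,-155.5,16.5),.03,.096,.030,.054))-o+.5)*K).astype(int)
for i in range(8):
    for j in range(i):
        if bin(i^j).count("1")==1: cv2.line(im2,q[i],q[j],(0,255,255),1)
cv2.imwrite("pics/p2.png",im2)
E
```

```text
(no output)
```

View pics/p2.png

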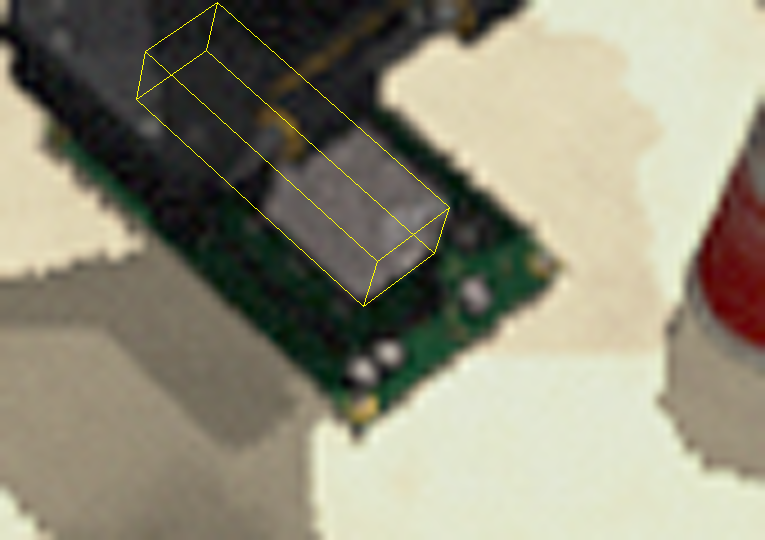

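The predicted box matches the held sink at its end (365,300)–(450,210) to about 1 mm. Lowering.

Call:
{"fn": "step_arm", "kwargs": {
  "rows": [
    [0,0,-0.008,0,0,0],
    [0,0,-0.006,0,0,0],
    [0,0,-0.003,0,0,0],
    [0,0,-0.001,0,0,0],
    [0,0,0,0,0,0]
  ]
}}

```text
time: 15.42
position: [0.6672, -0.1526, 0.2017]
tool_rot: [0.599, 0.801, -0.0, 0.0]
ft_force: [0.3, -0.1, -1.1]
grip_width: 0.0297
grip_force: 25.0
```

Call:
{"fn": "step_arm", "kwargs": {
  "rows": [
    [0,0,-0.0005,0,0,0],
    [0,0,0,0,0,0],
    [0,0,-0.0005,0,0,0],
    [0,0,0,0,0,0]
  ]
}}

```text
time: 15.92
position: [0.6672, -0.1526, 0.201]
tool_rot: [0.599, 0.801, 0.0, 0.0]
ft_force: [-0.4, 0.6, 0.1]
grip_width: 0.03
grip_force: 25.0
```

Call:
{"fn": "step_arm", "kwargs": {
  "rows": [
    [0,0,-0.0005,0,0,0],
    [0,0,0,0,0,0],
    [0,0,-0.0005,0,0,0],
    [0,0,0,0,0,0],
    [0,0,0,0,0,0]
  ]
}}

```text
time: 16.55
position: [0.6672, -0.1526, 0.201]
tool_rot: [0.599, 0.801, 0.0, 0.0]
ft_force: [-2.6, 1.1, 7.2]
grip_width: 0.0295
grip_force: 25.0
```

Call:
{"fn": "step_arm", "kwargs": {
  "rows": [
    [0,0,0.0005,0,0,0],
    [0,0,0,0,0,0],
    [0,0,0,0,0,0],
    [0,0,0.02,0,0,0],
    [0,0,0.05,0,0,0],
    [0,0,0.05,0,0,0],
    [-0.0507,-0.0247,0,0,0,1],
    [-0.0507,-0.0247,0,0,0,1],
    [-0.0507,-0.0247,0,0,0,1],
    [-0.0507,-0.0247,0,0,0,1],
    [-0.0507,-0.0247,0,0,0,1.5],
    [-0.0507,-0.0243,0,0,0,1]
  ],
  "jaw": 0.06
}}

```text
time: 18.05
position: [0.3616, -0.3012, 0.3217]
tool_rot: [0.552, 0.834, -0.001, 0.001]
ft_force: [0.3, -0.2, 0.5]
grip_width: 0.0598
grip_force: 0.0
```

```bash
python3 - <<'E'
from h import *
t=camera("top");s=camera("side")
print(get_obs()["position"])
for c in(t,s): print(fit(c,(667.9,-155.5,16.5),.03,.096,.0105,.0345))
B=[(667.9,-155.5,16.5,.0105),(607.3,83.2,-7.5,.0105)]
cv2.imwrite("pics/p3.png",np.vstack([tiles(t,B,.08,300),tiles(s,B,.08,300)]))
E
```

```text
[ 0.35941368 -0.30205437  0.3213566 ]
(array([ 668.9, -153.5,   15.3]), np.float64(0.948))
(array([ 668.4, -150.8,   16.4]), np.float64(0.922))
```

View pics/p3.png

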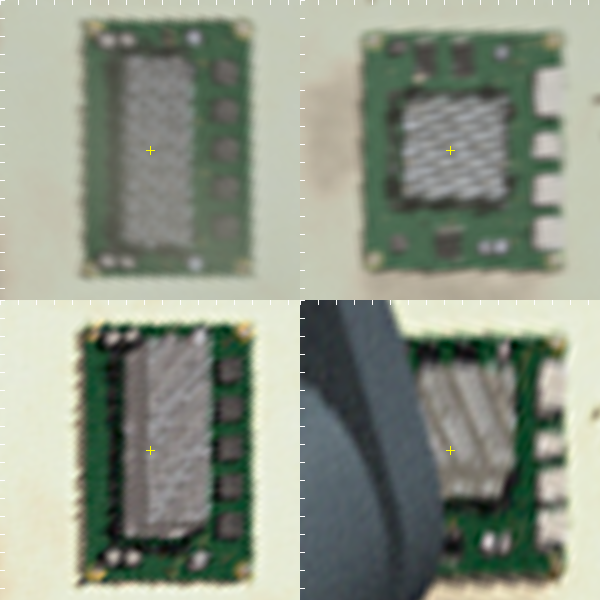

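The long sink lies between its end fingers, parallel to the board. I'll check its flatness with depth while I fetch the small sink.

```bash
cat >> h.py <<'E'
def flat(c,x,y,a,w,l,zmin):
    P=cloud(c).reshape(-1,3); t=np.radians(a); d=P[:,:2]*1e3-[x,y]
    X=d[:,0]*np.cos(t)+d[:,1]*np.sin(t); Y=-d[:,0]*np.sin(t)+d[:,1]*np.cos(t)
    k=(abs(X)<w/2)&(abs(Y)<l/2)&(P[:,2]>zmin)&(P[:,2]<.06)
    A=np.c_[X[k],Y[k],np.ones(k.sum())]; s=np.linalg.lstsq(A,P[k,2]*1e3,rcond=None)[0]
    r=P[k,2]*1e3-A@s; q=(abs(r)<3); s=np.linalg.lstsq(A[q],P[k,2][q]*1e3,rcond=None)[0]
    return dict(n=int(k.sum()),tilt_deg=np.degrees(s[:2]).round(2),z=s[2].round(2),p95=np.percentile(P[k,2]*1e3,95).round(1))
E
python3 - <<'E'
from h import *
for n in("top","side"):
    c=camera(n)
    print(n,flat(c,668.2,-154.5,16.5,30,96,.018),flat(c,607.3,83,-7.5,50,50,.018))
E
```

```text
top {'n': 391, 'tilt_deg': array([ 1.66, -0.03]), 'z': np.float64(29.79), 'p95': np.float64(36.7)} {'n': 246, 'tilt_deg': array([ 2.79, -1.09]), 'z': np.float64(27.45), 'p95': np.float64(34.4)}
side {'n': 375, 'tilt_deg': array([6.27, 0.49]), 'z': np.float64(30.75), 'p95': np.float64(35.3)} {'n': 151, 'tilt_deg': array([-0.84,  2.1 ]), 'z': np.float64(29.96), 'p95': np.float64(33.6)}
```

Call:
{"fn": "step_arm", "kwargs": {
  "rows": [
    [0.0025,0.001,-0.05,0,0,0],
    [0,0,-0.05,0,0,0],
    [0,0,-0.02,0,0,0],
    [0,0,-0.011,0,0,0],
    [0,0,0,0,0,0]
  ]
}}

```text
time: 18.88
position: [0.3664, -0.2991, 0.1891]
tool_rot: [0.552, 0.834, 0.0, 0.0]
ft_force: [-0.3, 0.5, 0.7]
grip_width: 0.0603
grip_force: 0.0
```

Call:
{"fn": "step_arm", "kwargs": {
  "rows": [
    [0,0,0,0,0,0],
    [0,0,0,0,0,0],
    [0,0,0,0,0,0],
    [0,0,0,0,0,0]
  ],
  "jaw": 0.025,
  "squeeze": 8
}}

```text
time: 19.38
position: [0.3655, -0.2996, 0.1899]
tool_rot: [0.552, 0.834, -0.0, 0.001]
ft_force: [0.8, 0.1, 5.9]
grip_width: 0.0361
grip_force: 8.0
```

Call:
{"fn": "step_arm", "kwargs": {
  "rows": [
    [0,0,0,0,0,0],
    [0,0,0,0,0,0],
    [0,0,0,0,0,10],
    [0,0,0,0,0,10],
    [0,0,0,0,0,10],
    [0,0,0,0,0,10],
    [0,0,0,0,0,10],
    [0,0,0,0,0,10],
    [0,0,0,0,0,10],
    [0,0,0,0,0,10],
    [0,0,0,0,0,10],
    [0,0,0,0,0,0]
  ],
  "jaw": 0.066
}}

```text
time: 20.88
position: [0.3693, -0.2959, 0.1889]
tool_rot: [-0.197, 0.98, -0.002, -0.005]
ft_force: [-0.0, 0.1, -0.3]
grip_width: 0.0661
grip_force: 0.0
```

Call:
{"fn": "step_arm", "kwargs": {
  "rows": [
    [0,0,0,0,0,0],
    [0,0,0,0,0,0],
    [0,0,0,0,0,0],
    [0,0,0,0,0,0],
    [0,0,0,0,0,0]
  ],
  "jaw": 0.025,
  "squeeze": 15
}}

```text
time: 21.5
position: [0.3692, -0.2961, 0.189]
tool_rot: [-0.197, 0.98, -0.003, -0.005]
ft_force: [-0.7, -0.1, 0.0]
grip_width: 0.036
grip_force: 15.0
```

```bash
python3 - <<'E'
from h import *
o=get_obs();print(o["q"].round(3),o["position"].round(4),o["tool_rot"].round(4))
E
```

```text
[-0.91   0.725  1.96  -0.025  0.456 -2.854] [ 0.3692 -0.2961  0.189 ] [-0.1968  0.9804 -0.0026 -0.0049]
```

Call:
{"fn": "step_arm", "kwargs": {
  "rows": [
    [0,0,0.015,0,0,-3],
    [0,0,0.04,0,0,-4],
    [0,0,0.045,0,0,-4],
    [0.041,-0.0104,0,0,0,-3.7],
    [0.041,-0.0104,0,0,0,0],
    [0.041,-0.0104,0,0,0,0],
    [0.041,-0.0104,0,0,0,0],
    [0.0406,-0.0105,-0.03,0,0,0],
    [0,0,-0.03,0,0,0],
    [0,0,-0.005,0,0,0],
    [0,0,0,0,0,0],
    [0,0,0,0,0,0]
  ]
}}

```text
time: 23.0
position: [0.5739, -0.3486, 0.2255]
tool_rot: [-0.07, 0.998, -0.003, -0.004]
ft_force: [0.7, -0.3, -1.7]
grip_width: 0.0357
grip_force: 15.0
```

```bash
python3 - <<'E'
from h import *
s=camera("side"); t=camera("top"); o=get_obs();p=o["position"];print(o["q"].round(3),p,o["tool_rot"].round(4))
L=[]
z=p[2]-.1822-.0072
for c,K in((s,8),(t,8)):
    q=proj(c,corners((565.4,-352.4,8.3),.036,.036,z,z+.024)); b=proj(c,corners((565.4,-352.4,8.3),.049,.049,.0105,.0185))
    o=np.floor(q.mean(0)-[24,28]).astype(int); im=cv2.resize(c["pixels"][o[1]:o[1]+56,o[0]:o[0]+48],None,fx=K,fy=K,interpolation=cv2.INTER_CUBIC)
    L.append(im.copy())
    q=((q-o+.5)*K).astype(int)
    for i in range(8):
        for j in range(i):
            if bin(i^j).count("1")==1: cv2.line(im,q[i],q[j],(0,255,255),1)
    L[-1]=im
cv2.imwrite("pics/c1.png",np.hstack(L))
E
```

```text
[-0.71   0.808  1.428 -0.013  0.907 -2.412] [ 0.57392737 -0.34855966  0.2255996 ] [-0.0696  0.9976 -0.0028 -0.0043]
```

View pics/c1.png

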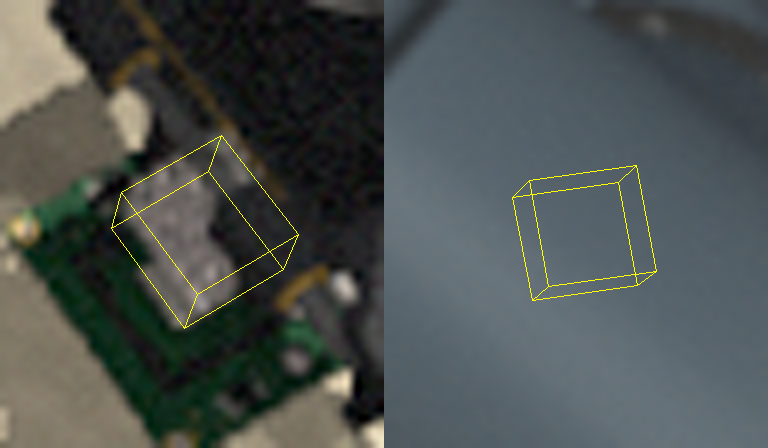

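The held sink sits a few mm to the right of the target box, because the wrist limit shifted the tool. I'll correct it and check again.

Call:
{"fn": "step_arm", "kwargs": {
  "rows": [
    [-0.0043,-0.0024,0,0,0,0],
    [0,0,0,0,0,0],
    [0,0,0,0,0,0]
  ]
}}

```text
time: 23.48
position: [0.5695, -0.3507, 0.2242]
tool_rot: [-0.07, 0.998, -0.002, -0.005]
ft_force: [0.1, -0.2, 0.1]
grip_width: 0.0361
grip_force: 15.0
```

```bash
python3 - <<'E'
from h import *
s=camera("side"); o=get_obs();p=o["position"];print(p,o["tool_rot"].round(4))
z=p[2]-.1822-.0072
c,K=s,9
q0=proj(c,corners((565.4,-352.4,8.3),.036,.036,z,z+.024)); o=np.floor(q0.mean(0)-[32,32]).astype(int)
im=cv2.resize(c["pixels"][o[1]:o[1]+64,o[0]:o[0]+64],None,fx=K,fy=K,interpolation=cv2.INTER_CUBIC)
for q,col in((q0,(0,255,255)),(proj(c,corners((571.4-8*np.sin(0)+0,-352.4,8.3),.086,.088,.006,.0076)),(255,255,0))):
    if col[0]: q=proj(c,corners((572.3,-351.4,8.3),.086,.088,.006,.0076))
    q=((q-o+.5)*K).astype(int)
    for i in range(8):
        for j in range(i):
            if bin(i^j).count("1")==1: cv2.line(im,q[i],q[j],col,1)
cv2.imwrite("pics/c2.png",im)
E
```

```text
[ 0.56951591 -0.35065159  0.22411671] [-0.0697  0.9976 -0.002  -0.0051]
```

View pics/c2.png

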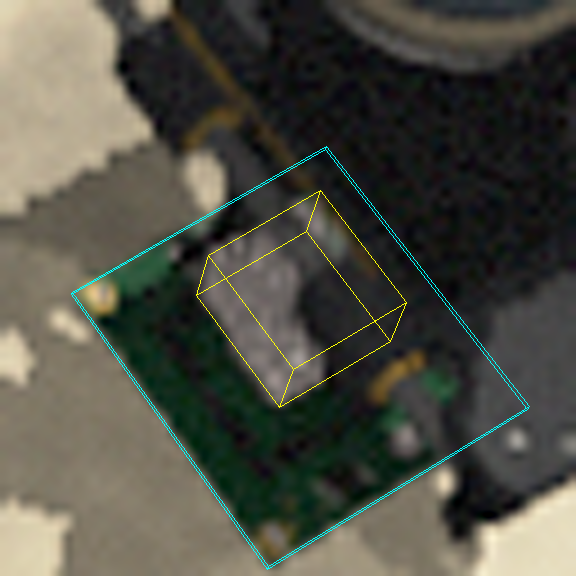

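The sink matches the predicted box and the board outline fits as well. Lowering.

Call:
{"fn": "step_arm", "kwargs": {
  "rows": [
    [0,0,-0.01,0,0,0],
    [0,0,-0.008,0,0,0],
    [0,0,-0.003,0,0,0],
    [0,0,-0.001,0,0,0],
    [0,0,-0.0005,0,0,0],
    [0,0,0,0,0,0]
  ]
}}

```text
time: 24.28
position: [0.5696, -0.3507, 0.2017]
tool_rot: [-0.07, 0.998, -0.002, -0.005]
ft_force: [0.9, -0.0, -0.7]
grip_width: 0.0361
grip_force: 15.0
```

Call:
{"fn": "step_arm", "kwargs": {
  "rows": [
    [0,0,-0.0005,0,0,0],
    [0,0,0,0,0,0],
    [0,0,-0.0005,0,0,0],
    [0,0,0,0,0,0]
  ]
}}

```text
time: 24.78
position: [0.5696, -0.3507, 0.2009]
tool_rot: [-0.07, 0.998, -0.002, -0.005]
ft_force: [-0.3, 0.1, 1.5]
grip_width: 0.0356
grip_force: 15.9
```

Call:
{"fn": "step_arm", "kwargs": {
  "rows": [
    [0,0,-0.0005,0,0,0],
    [0,0,0,0,0,0],
    [0,0,-0.0005,0,0,0],
    [0,0,0,0,0,0]
  ]
}}

```text
time: 25.28
position: [0.5697, -0.3507, 0.2004]
tool_rot: [-0.07, 0.998, -0.002, -0.005]
ft_force: [-1.4, 1.4, 7.8]
grip_width: 0.0355
grip_force: 18.3
```

Call:
{"fn": "step_arm", "kwargs": {
  "rows": [
    [0,0,0.0005,0,0,0],
    [0,0,0,0,0,0],
    [0,0,0,0,0,0],
    [0,0,0.02,0,0,0],
    [0,0,0.05,0,0,0],
    [0,0,0.05,0.27,-0.57,0],
    [0,0,0.03,0,0,0]
  ],
  "jaw": 0.055
}}

```text
time: 26.15
position: [0.5697, -0.3503, 0.3536]
tool_rot: [-0.07, 0.998, -0.001, 0.001]
ft_force: [0.2, 0.0, 0.4]
grip_width: 0.055
grip_force: 0.0
```

Call:
{"fn": "step_arm", "kwargs": {
  "rows": [
    [-0.0071,0.0551,0,0,0,-9.2],
    [-0.0071,0.0551,0,0,0,-9.2],
    [-0.0071,0.0551,0,0,0,-9.2],
    [-0.0071,0.0551,0,0,0,-9.2],
    [-0.0071,0.0551,0,0,0,-9.2],
    [-0.0071,0.0551,0,0,0,-9.2],
    [-0.0071,0.0551,0,0,0,-9.2],
    [-0.0071,0.0551,0,0,0,-9.2],
    [-0.0071,0.0551,0,0,0,-9.2],
    [-0.0071,0.0551,0,0,0,-9.2],
    [-0.0071,0.0551,0,0,0,-9.2],
    [-0.0071,0.0551,0,0,0,-9.0]
  ]
}}

```text
time: 27.65
position: [0.4833, 0.3125, 0.3507]
tool_rot: [0.78, 0.626, -0.0, -0.0]
ft_force: [1.5, 0.0, -0.2]
grip_width: 0.0548
grip_force: 0.0
```

```bash
python3 - <<'E'
from h import *
t=camera("top");s=camera("side");o=get_obs();print(o["position"],o["tool_rot"].round(4),o["q"].round(2))
for c in(t,s): print(fit(c,(565.4,-352.4,8.3),.036,.036,.0105,.0345),flat(c,565.4,-352.4,8.3,36,36,.018), fit(c,(607.3,83.2,-7.5),.05,.05,.0105,.0325))
B=[(565.4,-352.4,8.3,.0105),(667.9,-155.5,16.5,.0105)]
cv2.imwrite("pics/e1.png",np.vstack([tiles(t,B,.07,300),tiles(s,B,.07,300)]))
E
```

```text
[0.48257154 0.31528566 0.35075285] [ 0.7769  0.6296  0.0011 -0.0008] [0.38 0.53 1.61 0.   1.   0.59]
(array([ 565.9, -352.8,    9.3]), np.float64(0.947)) {'n': 120, 'tilt_deg': array([-1.82,  1.22]), 'z': np.float64(28.45), 'p95': np.float64(37.1)} (array([606.9,  82.3,  -6.9]), np.float64(0.929))
(array([ 566.8, -352.1,    7.8]), np.float64(0.955)) {'n': 185, 'tilt_deg': array([ 1.1 , -1.97]), 'z': np.float64(27.82), 'p95': np.float64(34.8)} (array([610.2,  83.2,  -9.2]), np.float64(0.945))
```

View pics/e1.png

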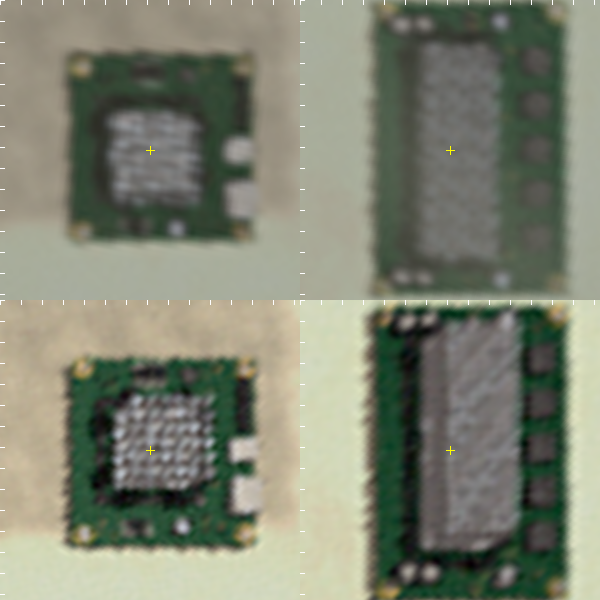

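All three sinks sit square inside their guide fingers. Now the fan.

Call:
{"fn": "step_arm", "kwargs": {
  "rows": [
    [0,0,-0.06,0,0,0],
    [0,0,-0.05,0,0,0],
    [0,0,0,0,0,0],
    [0,0,0,0,0,0]
  ]
}}

```text
time: 28.25
position: [0.485, 0.3105, 0.2416]
tool_rot: [0.778, 0.628, 0.001, 0.0]
ft_force: [0.6, 0.8, 0.9]
grip_width: 0.0549
grip_force: 0.0
```

Call:
{"fn": "step_arm", "kwargs": {
  "rows": [
    [0,0,-0.03,0,0,0],
    [0,0,-0.012,0,0,0],
    [0,0,-0.005,0,0,0],
    [0,0,0,0,0,0]
  ],
  "jaw": 0.056
}}

```text
time: 28.75
position: [0.4847, 0.3107, 0.1939]
tool_rot: [0.778, 0.628, 0.001, 0.0]
ft_force: [-0.0, -0.4, -0.0]
grip_width: 0.0565
grip_force: 0.0
```

Call:
{"fn": "step_arm", "kwargs": {
  "rows": [
    [0,0,-0.005,0,0,0],
    [0,0,-0.0035,0,0,0],
    [0,0,0,0,0,0]
  ]
}}

```text
time: 29.12
position: [0.4842, 0.3106, 0.1843]
tool_rot: [0.778, 0.628, -0.0, -0.0]
ft_force: [0.2, -0.0, -0.7]
grip_width: 0.0561
grip_force: 0.0
```

Call:
{"fn": "step_arm", "kwargs": {
  "rows": [
    [0,0,0,0,0,0],
    [0,0,0,0,0,0],
    [0,0,0,0,0,0],
    [0,0,0,0,0,0]
  ],
  "jaw": 0.04,
  "squeeze": 12
}}

```text
time: 29.62
position: [0.4844, 0.3106, 0.1845]
tool_rot: [0.778, 0.628, 0.0, -0.0]
ft_force: [-0.5, -0.3, 0.1]
grip_width: 0.0498
grip_force: 12.0
```

Call:
{"fn": "step_arm", "kwargs": {
  "rows": [
    [0,0,0.02,0,0,0],
    [0,0,0.05,0,0,0],
    [0,0,0.05,0,0,0],
    [-0.002,-0.0558,0,0,0,0],
    [-0.002,-0.0558,0,0,0,0],
    [-0.002,-0.0558,0,0,0,0],
    [-0.002,-0.0558,0,0,0,0],
    [-0.002,-0.0558,0,0,0,0],
    [-0.002,-0.0558,0,0,0,0],
    [-0.002,-0.0558,-0.03,0,0,0],
    [0,0,-0.05,0,0,0]
  ]
}}

```text
time: 31.0
position: [0.4722, -0.0838, 0.2257]
tool_rot: [0.78, 0.626, 0.002, 0.004]
ft_force: [0.1, 1.3, -1.1]
grip_width: 0.0499
grip_force: 12.0
```

Call:
{"fn": "step_arm", "kwargs": {
  "rows": [
    [0,0,-0.025,0,0,0],
    [0,0,-0.01,0,0,0],
    [0,0,-0.003,0,0,0],
    [0,0,-0.001,0,0,0],
    [0,0,0,0,0,0]
  ]
}}

```text
time: 31.62
position: [0.4707, -0.0791, 0.1868]
tool_rot: [0.778, 0.628, 0.0, 0.001]
ft_force: [0.2, 0.2, -1.1]
grip_width: 0.0499
grip_force: 12.0
```

Call:
{"fn": "step_arm", "kwargs": {
  "rows": [
    [0,0,-0.001,0,0,0],
    [0,0,0,0,0,0],
    [0,0,-0.0005,0,0,0],
    [0,0,0,0,0,0],
    [0,0,-0.0005,0,0,0],
    [0,0,0,0,0,0]
  ]
}}

```text
time: 32.38
position: [0.4704, -0.0792, 0.1845]
tool_rot: [0.778, 0.628, 0.0, 0.0]
ft_force: [-0.5, 0.7, 5.7]
grip_width: 0.0498
grip_force: 12.0
```

Call:
{"fn": "step_arm", "kwargs": {
  "rows": [
    [0,0,0.0005,0,0,0],
    [0,0,0,0,0,0],
    [-0.0009,-0.004,0,0,0,0],
    [-0.0008,-0.0041,0,0,0,10],
    [0,0,0,0,0,10],
    [0,0,0,0,0,10],
    [0,0,0,0,0,10],
    [0,0,0,0,0,10],
    [0,0,0,0,0,10],
    [0,0,0,0,0,10],
    [0,0,0,0,0,10],
    [0,0,0,0,0,10]
  ],
  "jaw": 0.087
}}

```text
time: 33.88
position: [0.4686, -0.0876, 0.1843]
tool_rot: [0.104, 0.995, 0.0, -0.0]
ft_force: [0.9, 0.9, 0.0]
grip_width: 0.0869
grip_force: 0.0
```

Call:
{"fn": "step_arm", "kwargs": {
  "rows": [
    [0,0,0,0,0,0],
    [0,0,0,0,0,0],
    [0,0,0,0,0,0],
    [0,0,0,0,0,0],
    [0,0,0,0,0,0],
    [0,0,0,0,0,0]
  ],
  "jaw": 0.04
}}

```text
time: 34.62
position: [0.4687, -0.0873, 0.1845]
tool_rot: [0.106, 0.994, 0.0, -0.0]
ft_force: [1.1, -0.4, -0.8]
grip_width: 0.0497
grip_force: 12.0
```

Call:
{"fn": "step_arm", "kwargs": {
  "rows": [
    [0,0,0.02,0,0,0],
    [0,0,0.05,0,0,0],
    [0,0,0.03,0,0,0],
    [0.0278,0.0341,0,0,0,1],
    [0.0278,0.0341,0,0,0,1],
    [0.0278,0.0341,0,0,0,1],
    [0.0278,0.0341,0,0,0,1],
    [0.0277,0.0341,0,0,0,0.7],
    [0,0,-0.03,0,0,0],
    [0,0,-0.02,0,0,0],
    [0,0,-0.01,0,0,0],
    [0,0,0,0,0,0]
  ]
}}

```text
time: 36.12
position: [0.6073, 0.0831, 0.2238]
tool_rot: [0.066, 0.998, -0.0, -0.001]
ft_force: [-0.3, 0.3, -0.1]
grip_width: 0.0499
grip_force: 12.0
```

Call:
{"fn": "step_arm", "kwargs": {
  "rows": [
    [0,0,-0.004,0,0,0],
    [0,0,0,0,0,0],
    [0,0,0,0,0,0]
  ]
}}

```text
time: 36.5
position: [0.6077, 0.0831, 0.221]
tool_rot: [0.066, 0.998, 0.0, 0.0]
ft_force: [0.4, -1.1, -1.2]
grip_width: 0.0496
grip_force: 12.0
```

Call:
{"fn": "step_arm", "kwargs": {
  "rows": [
    [0,0,-0.001,0,0,0],
    [0,0,-0.001,0,0,0],
    [0,0,-0.0005,0,0,0],
    [0,0,0,0,0,0],
    [0,0,-0.0005,0,0,0],
    [0,0,0,0,0,0],
    [0,0,0,0,0,0]
  ]
}}

```text
time: 37.38
position: [0.6076, 0.0832, 0.2175]
tool_rot: [0.065, 0.998, 0.0, 0.0]
ft_force: [-0.2, -0.7, 0.3]
grip_width: 0.0498
grip_force: 12.0
```

Call:
{"fn": "step_arm", "kwargs": {
  "rows": [
    [0,0,-0.0005,0,0,0],
    [0,0,0,0,0,0],
    [0,0,-0.0005,0,0,0],
    [0,0,0,0,0,0]
  ]
}}

```text
time: 37.88
position: [0.6076, 0.0832, 0.2174]
tool_rot: [0.065, 0.998, -0.0, 0.0]
ft_force: [-2.7, -0.4, 8.5]
grip_width: 0.0499
grip_force: 12.0
```

Call:
{"fn": "step_arm", "kwargs": {
  "rows": [
    [0,0,0.0005,0,0,0],
    [0,0,0,0,0,0],
    [0,0,0,0,0,0],
    [0,0,0.02,0,0,0],
    [0,0,0.05,0,0,0],
    [0,0,0.05,0,0,0],
    [-0.03,-0.05,0,0,0,0],
    [-0.03,-0.05,0,0,0,0],
    [-0.03,-0.05,0,0,0,0],
    [-0.03,-0.05,0,0,0,0],
    [-0.03,-0.05,0,0,0,0],
    [0,-0.05,0,0,0,0]
  ],
  "jaw": 0.065
}}

```text
time: 39.38
position: [0.4553, -0.2176, 0.3367]
tool_rot: [0.066, 0.998, 0.001, -0.001]
ft_force: [1.6, -0.1, -0.6]
grip_width: 0.0655
grip_force: 0.0
```

Call:
{"fn": "step_arm", "kwargs": {
  "rows": [
    [0,-0.05,0,0,0,0],
    [0,-0.05,0,0,0,0],
    [0,-0.05,0,0,0,0],
    [0,0,0,0,0,0],
    [0,0,0,0,0,0]
  ]
}}

```text
time: 40.0
position: [0.4572, -0.3663, 0.3364]
tool_rot: [0.066, 0.998, 0.001, -0.001]
ft_force: [0.3, 0.0, -0.3]
grip_width: 0.0651
grip_force: 0.0
```

```bash
python3 - <<'E'
from h import *
t=camera("top");s=camera("side")
for c in(t,s): print(fit(c,(607.6,83.2,-7.5),.05,.05,.0325,.0475),flat(c,607.6,83.2,-7.5,50,50,.036))
B=[(607.6,83.2,-7.5,.0475),(565.4,-352.4,8.3,.0345),(667.9,-155.5,16.5,.0345)]
cv2.imwrite("pics/f.png",np.vstack([tiles(t,B,.07,260),tiles(s,B,.07,260)]))
E
```

```text
(array([603.5,  80.8, -10. ]), np.float64(0.888)) {'n': 258, 'tilt_deg': array([-0.78,  0.03]), 'z': np.float64(44.64), 'p95': np.float64(50.2)}
(array([604.1,  84.4, -17.5]), np.float64(0.799)) {'n': 110, 'tilt_deg': array([-5.89, -0.93]), 'z': np.float64(43.05), 'p95': np.float64(48.7)}
```

View pics/f.png

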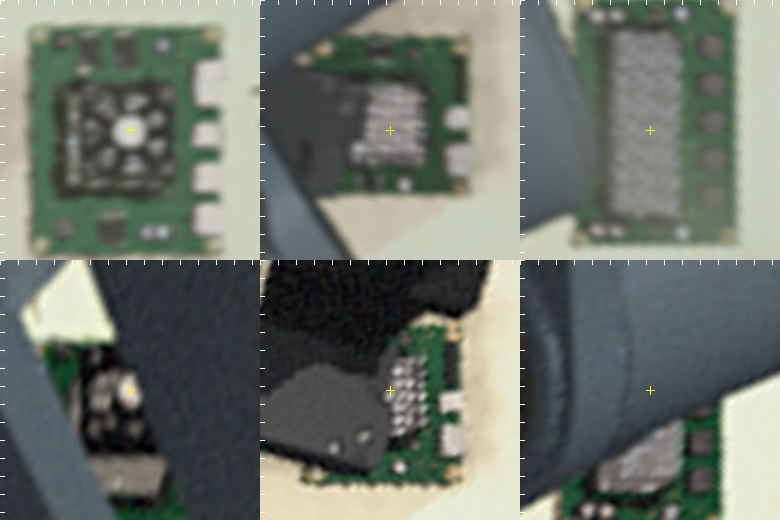

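The top view shows the fan centred and square on the large sink, with its hub at the target mark, and the other sinks in their seats. I'm handing in.

```bash
python3 -c "
from rig import hand_in
print(hand_in())"
```

```text
the job is handed in; nothing more can be done
None
```

All three heat sinks are seated between their guide fingers, the small fan is square on the large sink's fins in the top view, and I handed the job in at about 40 s of robot time; in the last side picture the arm hid most of the fan.

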